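# Lean a sealed sample bottle on a slant reader and stand it back up

### The job

Take the red-capped sample bottle off the white mat, lean it 35 degrees from upright with one flat side flush against the orange sprung pad of the blue slant reader, and hold it there for two seconds, pressing lightly with about 5 newtons (never more than 14). Then bring it upright again, lower it gently onto the middle of the green mat, letting go only once it stands there. Leave the tube rack, tip box and white jar where they are.

Things in the scene. Friction and masses are not known exactly. Their poses are not given: they have to be found in the camera images.
- bottle_cap (a point): Centre of the bottle's red cap, on the bottle's axis 118 mm above its underside. Cap: square, 40 x 40 mm, 32 mm tall (102 to 134 mm above the underside), sides parallel to the body's; the place to grip. z points up the bottle, x and y are square to its sides.
- bottle_mid (a point): Point on the bottle's axis 60 mm above its underside; axes as bottle_cap. The bottle is rigid, sealed, amber with a white label band, 0.2 to 0.4 kg: square body 56 x 56 mm, 92 mm tall, all four sides alike, then a round neck 32 mm across (92 to 102 mm up), then the cap.
- bottle_base (a point): Centre of the bottle's underside; axes as bottle_cap.
- reader: Blue bench instrument, fixed. Origin under it at table height; z up; x points to the side on which its pad faces (roughly away from the robot, yaw varies). Base 120 mm wide, 18 mm high, from x = -100 to +90 mm; housing 60 mm high from x = -95 to -10 mm; on it a white panel sloping 35 degrees from vertical, top leaning to -x, with an orange sprung pad in front.
- panel (a point): Point on the panel's face behind the pad's centre, 95 mm straight above the reader's origin; axes as reader (not sloped). In them the face looks along n = (cos 35, 0, sin 35) and upslope is a = (-sin 35, 0, cos 35), angles in degrees. The panel is 96 mm wide, 26 mm thick, and ends 18 mm upslope of this point.
- panel_top (a point): Middle of the panel's upper edge, on its face, 18 mm upslope of point panel. The orange pad (44 mm wide along y, 30 mm along a, face parallel to the panel) is centred on point panel. At rest its face stands 18 to 38 mm out from the panel's face along n: the setting varies and is not reported; find it by touch. It then yields along -n at 1 N per mm, at most 16 mm, and springs back.
- panel_foot (a point): Middle of the panel's lower edge, on its face, 50 mm downslope of point panel. In the reading position the bottle's axis is parallel to a, its top leaning to the reader's -x, one flat side flush on the pad and bottle_mid opposite the pad's centre, within about 10 mm sideways and along the slope; the bottle's foot then hangs free above the reader's base.
- white_mat: White round mat, 110 mm across, 4 mm thick, fixed to the table, on which the bottle stands at the start. Origin at the centre of its underside (table height).
- green_mat: Green round mat, the same size, fixed, where the bottle must finish. Origin at the centre of its underside (table height).
- tube_rack: Bystander: grey rack 90 x 150 mm with red-capped tubes, 103 mm tall over all. Loose. Origin at the centre of its underside.
- tip_box: Bystander: yellow pipette-tip box with clear lid, 82 x 117 x 72 mm. Loose. Origin at the centre of its underside.
- canister: Bystander: white jar, 56 mm across, 100 mm tall. Loose. Origin at the centre of its underside.
Not all that is in view belongs to the job. What is shaped like the reader but yellow is not meant. There is more than one size of the part that bears bottle_cap; the job needs the smaller.

How it is judged:
On the way, in this order (a step that is already met when the one before it is completed fails the run):
1. the bottle leans 35 degrees (29 to 41) with its top to the reader's -x, one side flat on the pad (within 12 degrees) and within 15 mm of its centre, pressed with 2.5 to 8 N, for 1 s (angle between bottle_cap's own z axis and vertical between 0.506 and 0.716 rad and contact force between bottle and reader between 2.5 and 8 N and y of bottle_mid in the frame of reader between -0.015 and 0.015 m and y of bottle_cap in the frame of reader between -0.023 and 0.023 m and x of bottle_mid in the frame of reader between 0.014 and 0.068 m and z of bottle_mid in the frame of reader between 0.095 and 0.15 m and x of bottle_cap in the frame of reader between -0.025 and 0.034 m and (angle between the x axis of bottle_cap and the y axis of reader, either way round below 0.21 rad or angle between the y axis of bottle_cap and the y axis of reader, either way round below 0.21 rad) and contact force between the fingers and bottle above 1 N), for 1 s.
2. the bottle stands upright on the green mat while still held (angle between bottle_cap's own z axis and vertical below 0.1 rad and contact force between bottle and green_mat above 0.5 N and contact force between the fingers and bottle above 0.5 N), for 0.1 s.
At the end, for the whole second after the job is handed in: The bottle stands upright (within 3 degrees), at rest and released, flat on the green mat and wholly on it: its underside's centre within 15 mm of the mat's centre (angle between bottle_cap's own z axis and vertical below 0.05 rad and horizontal distance between bottle_base and green_mat below 0.015 m and height (world z) of bottle_base between 0.001 and 0.007 m and linear speed of bottle below 0.02 m/s and angular speed of bottle below 0.1 rad/s and contact force between the fingers and bottle below 0.05 N); the robot touches nothing.
It fails at once if the bottle is pressed on the reader with more than 14 N (contact force between bottle and reader above 14 N).
It fails at once if the bottle strikes the green mat at more than 0.1 m/s (dropped or banged down) (contact force between bottle and green_mat above 1 N and linear speed of bottle above 0.1 m/s).
It fails at once if the tube rack is disturbed (moved more than 15 mm) (distance of tube_rack from where it was at the start of the episode above 0.015 m).
It fails at once if the tip box is disturbed (moved more than 15 mm) (distance of tip_box from where it was at the start of the episode above 0.015 m).
It fails at once if the white jar is disturbed (moved more than 15 mm) (distance of canister from where it was at the start of the episode above 0.015 m).
It also fails if it takes over 61 s, if anything falls off the work surface, if the arm or the gripper's body presses on something with over 40 N, if the wrist force passes 120 N, or if a joint passes its speed limit or range.

### The arm

A 6-joint arm with a two-finger parallel gripper is mounted at the origin on the work surface. World frame = base frame: x ahead of the robot, y to its left, z up, the work surface at z = 0. Lengths are in m, angles in rad, forces in N, time in s.
With the tool pointing down it reaches from about 0.25 to 0.725 m from the base axis. Payload 4 kg.
Tool frame: the origin (TCP) lies between the finger pads; the fingertips stand 25 mm ahead of it and the grasp point (between the pads) lies 6 mm ahead of it; z points along the fingers, y is the line along which they close (so a half turn about z gives the same grasp; the last joint's range is limited). The gripper opens to 85 mm and grips with 20 to 120 N. Pads are 22 mm wide; open, the fingers measure 114 mm over their backs; the gripper's body (76 mm by 85 mm) begins 54 mm behind the grasp point. The pads swing forward as they close: fully open they stand 13 mm farther back than shut.
Start: joints at [1.173, 0.241, 0.005, 1.335, 0, 1.571], TCP at [0.194, 0.461, 0.256] pointing down, gripper open.
Joint ranges: [-2.72, 2.72], [-1.05, 1.87], [-1.09, 1.28], [-1.99, 2.15], [-1.42, 1.44], [-3.14, 3.14]. Speed limits (rad/s): [2.79, 2.79, 3.14, 3.14, 3.14, 3.14].

### API

Orientations are given as a unit quaternion [x, y, z, w].
In Python, from workcell import bot gives the robot as it stands. The module is installed in compiled form; this text tells all that it offers.
- The arm moves only by the shell command python3 -m pendant 'ROWS'. ROWS is JSON, one flat list of numbers, 7 for each row, row after row: the shift along the tool's x, y, z normalised to -1 to 1, where 1 is 0.5 m, then the turn, a rotation vector about the tool's x, y, z normalised to -1 to 1, where 1 is 180 degrees, then the opening, from 0 (shut) to 1 (fully open). In form: [tx, ty, tz, ax, ay, az, fingers, tx, ty, tz, ax, ay, az, fingers, ...]. A call has exactly 10 rows; each row is the pose to reach, as a shift and turn from the pose commanded when the call began, along the tool's axes at that moment, turning the shorter way round; what a row does not reach only later rows make up. A row lasts 1/12 s, in which the tool goes at most 41.7 mm and 7.16 degrees, less where a joint would pass 70% of its speed; a pose out of reach is approached as far as the arm can. A call with a number of a shift or a turn outside -1 to 1 is refused whole. A call with a gripper value outside its range is refused whole. The fingers move at their own pace and stop on an object; the grip force is fixed at half the most. Time passes only in rows, so rows that repeat a pose let the fingers close, or fill a call up. It gives the time, the measured TCP pose, the force, the opening and the grip force at its end, in the units of the state.
- bot.get_obs(): the state, without advancing time (a new reading comes with each control period).
- bot.camera(name): name is "side" or "top"; returns a dict with "pixels" (400x640x3 uint8, red, green, blue), "mtx" (3x3 intrinsics, pixels), "k1" (the pictures are not rectified: a ray, as slopes to the right and down, at radius r is drawn at 1 + k1 r^2 times it, then the intrinsics apply), "cam_to_world" (4x4, takes a point from camera to world coordinates). Camera axes: x right, y up, looking along -z (the intrinsics and any distortion apply to the point x, -y, -z); pixel columns grow to the right and rows downward; lengths in m; the calibration is good to about 2 mm. A picture is of the moment at which its call begins. There is no depth.
- bot.job_done(): hands the job in; it is judged then, once.
The state is a dict: "clock": time; "joint_pos": joint angles; "joint_vel": joint speeds; "tau": joint torques, N m; "eef_pos": TCP position; "tool_rot": TCP orientation; "ft_force": force on the tool from outside, world axes, zero at the start; "ft_torque": the same for the moment, N m; "grip_width": finger opening in m; "grasp_force": force on a finger pad.
Only numpy, scipy, OpenCV 4.12 (cv2) and the standard library are available. Lean on these libraries where they do the work, as an engineer would, in place of code of your own. Each camera call takes 0.05 s, during which the arm holds its last target. There are 200 camera calls.

## Working session

There is one attempt and no reset: what is moved stays moved. The work goes in short steps, Python scripts to look and compute and a shell command to move; the robot and the scene stay as the last step left them, time stands still between calls to the robot, and variables do not carry over. Pictures are saved under pics/ and viewed, at most 10 in all, crops included, and the job is handed in when it is done.

```bash
mkdir -p pics; cat > h.py <<'E'
import numpy as np, cv2
from workcell import bot
from scipy.spatial.transform import Rotation as R
def shot(n):
    c=bot.camera(n); return c
def ray(c,u,v):
    K=np.array(c['mtx'],float); k=c['k1']
    p=cv2.undistortPoints(np.array([[[u,v]]],float),K,np.array([k,0,0,0,0.]))[0,0]
    T=np.array(c['cam_to_world']); d=T[:3,:3]@np.array([p[0],-p[1],-1]); return T[:3,3],d/np.linalg.norm(d)
def onz(c,u,v,z):
    o,d=ray(c,u,v); return o+d*(z-o[2])/d[2]
def tri(c1,p1,c2,p2):
    o1,d1=ray(c1,*p1);o2,d2=ray(c2,*p2)
    s=np.linalg.lstsq(np.c_[d1,-d2],o2-o1,rcond=None)[0]
    a=o1+s[0]*d1;b=o2+s[1]*d2; return (a+b)/2,np.linalg.norm(a-b)
def proj(c,X):
    T=np.linalg.inv(np.array(c['cam_to_world'])); q=T[:3,:3]@np.array(X)+T[:3,3]
    x,y=q[0]/-q[2],-q[1]/-q[2]; f=1+c['k1']*(x*x+y*y); K=np.array(c['mtx']); return (K@[x*f,y*f,1])[:2]
E
python3 - <<'E'
from h import *
import pickle
for n in('side','top'):
    c=shot(n); pickle.dump(c,open(n+'0.pkl','wb')); cv2.imwrite(f'pics/{n}0.png',c['pixels'][:,:,::-1]); print(n,np.round(c['cam_to_world'],3).tolist(),c['k1'],np.round(c['mtx'],1).tolist())
o=bot.get_obs();print({k:np.round(v,3).tolist() for k,v in o.items()})
E
```

```text
side [[0.812, 0.39, -0.434, -0.121], [-0.583, 0.513, -0.63, -1.038], [-0.023, 0.765, 0.644, 1.088], [0.0, 0.0, 0.0, 1.0]] -0.1142086208684222 [[504.7, 0.0, 319.2], [0.0, 504.7, 202.5], [0.0, 0.0, 1.0]]
top [[-0.006, 0.995, -0.1, 0.438], [-1.0, -0.006, 0.004, -0.078], [0.003, 0.1, 0.995, 1.298], [0.0, 0.0, 0.0, 1.0]] -0.07044623248407389 [[385.1, 0.0, 315.1], [0.0, 385.1, 203.6], [0.0, 0.0, 1.0]]
{'clock': 0.1, 'joint_pos': [1.173, 0.241, 0.004, 1.335, -0.0, 1.571], 'joint_vel': [-0.001, -0.002, 0.003, -0.0, -0.0, 0.0], 'tau': [0.0, -37.314, 25.301, 0.011, 0.0, -0.0], 'eef_pos': [0.193, 0.46, 0.256], 'tool_rot': [0.198, 0.98, -0.001, -0.0], 'ft_force': [-0.989, 0.021, 0.465], 'ft_torque': [-0.003, -0.058, -0.013], 'grasp_force': 0.0, 'grip_width': 0.086}
```

View pics/side0.png

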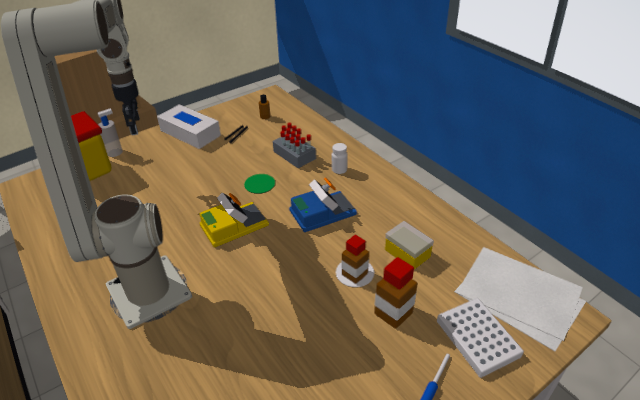

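View pics/top0.png

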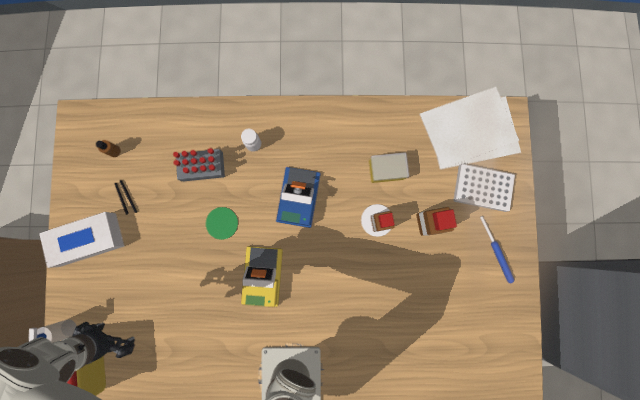

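Side view: bottles at (355,258) on the white mat and (397,290) on bare wood. Top view: (383,220) and (437,221). The smaller one, on the white mat, is the one meant. The blue reader is at side (322,205) and top (298,197); the yellow look-alike is at top (262,276). The green mat is at top (222,223). I'll confirm in a crop.

```bash
python3 - <<'E'
from h import *
import pickle
s=pickle.load(open('side0.pkl','rb'));t=pickle.load(open('top0.pkl','rb'))
a=cv2.resize(s['pixels'][170:320,280:440],None,fx=2.5,fy=2.5,interpolation=2)
b=cv2.resize(t['pixels'][150:245,265:465],None,fx=4,fy=4,interpolation=2)[:,:,]
A=np.zeros((600,800,3),np.uint8)
b=cv2.resize(t['pixels'][160:240,270:410],None,fx=2.8,fy=2.8,interpolation=2)
A[:375,:400]=a;A[:224,405:405+392]=b
cv2.imwrite('pics/crop1.png',A[:380,:,::-1])
def blobs(c,lo,hi,n,mn=25):
    h=cv2.cvtColor(c['pixels'],cv2.COLOR_RGB2HSV); m=cv2.inRange(h,lo,hi)
    if lo[0]==0 and lo[1]>150 and hi[0]<9: m|=cv2.inRange(h,(172,lo[1],lo[2]),(180,255,255))
    k,l,st,ce=cv2.connectedComponentsWithStats(m)
    for i in range(1,k):
        if st[i,4]>mn:
            r=cv2.minAreaRect(np.argwhere(l==i)[:,::-1].astype(np.float32))
            print(n,ce[i].round(1),st[i,4],np.round(r[0],1),np.round(r[1],1),round(r[2],1),'onz4',onz(c,*ce[i],.004).round(3)[:2])
for n,c in(('side',s),('top',t)):
    blobs(c,(0,200,60),(6,255,255),n+' red',40)
    blobs(c,(8,180,150),(14,255,255),n+' orange',20)
    blobs(c,(60,120,60),(85,255,255),n+' green',80)
    blobs(c,(100,150,60),(120,255,255),n+' blue',300)
    blobs(c,(0,0,200),(180,30,255),n+' white',60)
E
```

```text
side red [ 84.6 125.8] 570 [ 85.2 124.2] [27.4 25.4] 69.4 onz4 [0.105 1.05 ]
side red [292.2 133.9] 253 [293. 134.] [27.1 15.8] 31.0 onz4 [0.773 0.433]
side red [355.2 244.7] 280 [355.1 244.6] [18.7 17.3] 31.0 onz4 [ 0.582 -0.206]
side red [398.1 272.7] 639 [398.  272.5] [27.7 26.3] 33.7 onz4 [ 0.609 -0.368]
side green [259.3 183.2] 457 [259. 183.] [18. 30.] 90.0 onz4 [0.504 0.235]
side green [299.9 203.3] 93 [299.9 203.4] [14.1  7.3] 54.5 onz4 [0.557 0.057]
side blue [479.7 119.1] 49894 [483.7 106.9] [466.5 149. ] 33.0 onz4 [1.459 0.055]
side blue [315.6 212.6] 1163 [321.4 206.5] [36.  61.7] 71.6 onz4 [ 0.572 -0.013]
side white [510.5  23.5] 4426 [504.2  20.2] [95.6 64.8] 14.0 onz4 [2.485 0.675]
side white [602.1  45.4] 7094 [595.5  52.5] [105.  87.] 90.0 onz4 [2.66 0.17]
side white [317.6 189.8] 140 [317.5 189.7] [20.1  6.9] 51.3 onz4 [0.646 0.08 ]
top orange [297.7 186.2] 25 [297.6 186.1] [13.3  1.8] 10.3 onz4 [ 0.628 -0.024]
top green [221.6 222.8] 759 [222. 223.] [30. 30.] 90.0 onz4 [0.505 0.233]
top blue [296.2 211.7] 515 [295.1 211.1] [34.2 26.1] 9.5 onz4 [ 0.541 -0.019]
top blue [ 75.4 239.3] 478 [ 75.4 239.3] [14.1 34.5] 73.3 onz4 [0.449 0.742]
top white [474.4 140.3] 6624 [480.7 155.7] [121.4  85.7] 70.0 onz4 [ 0.787 -0.64 ]
top white [248.  135.9] 175 [247.8 135.8] [13.4 15.6] 45.0 onz4 [0.804 0.147]
top white [296.1 197.8] 193 [296.  197.8] [29.3  6.5] 10.0 onz4 [ 0.588 -0.019]
top white [372.1 219.5] 389 [374.4 220.1] [31.5 26.5] 82.2 onz4 [ 0.513 -0.275]
top white [ 76.3 239.5] 1834 [ 75.8 239.5] [35.7 70.5] 72.3 onz4 [0.449 0.739]
top white [275.4 360.1] 453 [276.3 357.8] [26.7 53.8] 46.5 onz4 [0.053 0.05 ]
```

View pics/crop1.png

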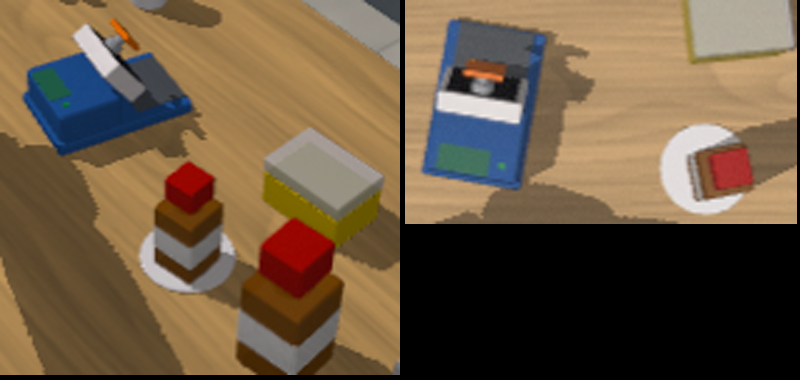

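The crop confirms it: the small red-capped bottle stands on the white mat, and the blue reader's orange pad faces away from the robot (top-view yaw about 10°). Next I measure the cap's top face, the reader outline and the panel edge.

```bash
python3 - <<'E'
from h import *
import pickle
s=pickle.load(open('side0.pkl','rb'));t=pickle.load(open('top0.pkl','rb'))
def rect(m):
    k,l,st,ce=cv2.connectedComponentsWithStats(m.astype(np.uint8)); i=1+np.argmax(st[1:,4])
    cn=max(cv2.findContours((l==i).astype(np.uint8),0,cv2.CHAIN_APPROX_NONE)[0],key=cv2.contourArea)
    return ce[i],st[i,4],cv2.minAreaRect(cn),cn
def win(c,x0,x1,y0,y1,f):
    p=c['pixels'].astype(int); m=np.zeros(p.shape[:2],bool); m[y0:y1,x0:x1]=f(p[y0:y1,x0:x1]); return m
red=lambda p:(p[...,0]>80)&(p[...,1]<0.35*p[...,0])&(p[...,2]<.35*p[...,0])
for n,c,w in(('top',t,(370,400,205,235)),('side',s,(340,372,230,262))):
    m=win(c,*w,red); print(n,m.sum(),np.histogram(c['pixels'][m][:,0],bins=range(80,260,12)))
    p=c['pixels'][w[2]:w[3],w[0]:w[1]]; mm=m[w[2]:w[3],w[0]:w[1]]
    for y in range(mm.shape[0]):
        if mm[y].any(): print(y+w[2],' '.join('%3d'%v if k else ' . ' for v,k in zip(p[y,:,0],mm[y])))
blue=lambda p:((p[...,2]>1.5*p[...,0])&(p[...,2]>40))
m=win(t,268,328,158,235,blue); m=cv2.morphologyEx(m.astype(np.uint8),cv2.MORPH_CLOSE,np.ones((9,9)))
ce,a,r,cn=rect(cv2.morphologyEx(m,cv2.MORPH_CLOSE,np.ones((25,25))))
b=cv2.boxPoints(r);print('reader',r,b.round(1).tolist()); W=np.array([onz(t,*q,.018)[:2] for q in b]);print(W.round(4).tolist())
for i in range(4):
    d=W[(i+1)%4]-W[i];print(np.linalg.norm(d).round(4),np.degrees(np.arctan2(d[1],d[0])).round(1))
E
```

```text
top 165 (array([  0,   0,   0,   4,   3,  11,   9, 138,   0,   0,   0,   0,   0,
         0]), array([ 80,  92, 104, 116, 128, 140, 152, 164, 176, 188, 200, 212, 224,
       236, 248]))
213  .   .   .   .   .   .   .   .   .   .   .   .   .   .   .   .   .   .   .  144 156 164  .   .   .   .   .   .   .   . 
214  .   .   .   .   .   .   .   .   .   .   .   .   .   .  147 159 170 171 170 166 166 165  .   .   .   .   .   .   .   . 
215  .   .   .   .   .   .   .   .   .   .  165 171 173 167 169 170 170 171 171 168 165 169  .   .   .   .   .   .   .   . 
216  .   .   .   .   .   .   .   .   .  146 166 172 169 170 170 170 166 169 166 168 168 172  .   .   .   .   .   .   .   . 
217  .   .   .   .   .   .   .   .   .  134 158 170 171 170 170 169 169 168 168 168 167 168  .   .   .   .   .   .   .   . 
218  .   .   .   .   .   .   .   .   .  127 151 172 169 169 171 170 170 168 169 168 166 170 157  .   .   .   .   .   .   . 
219  .   .   .   .   .   .   .   .   .  126 151 175 171 171 170 171 170 167 170 169 170 168 164  .   .   .   .   .   .   . 
220  .   .   .   .   .   .   .   .   .   .  15
[... 3600 characters left out ...]
  .   .   .   .   .   .   .   .   .   . 
254  .   .   .   .   .   .   .   .   .   .   .   .   .   .   94  93  91  85  .   .   .   .   .   .   .   .   .   .   .   .   .   . 
255  .   .   .   .   .   .   .   .   .   .   .   .   .   .   .   91  96  .   .   .   .   .   .   .   .   .   .   .   .   .   .   . 
reader ((297.7091369628906, 196.7972412109375), (34.82509994506836, 55.81439208984375), 9.865806579589844) [[275.79998779296875, 221.3000030517578], [285.29998779296875, 166.3000030517578], [319.6000061035156, 172.3000030517578], [310.1000061035156, 227.3000030517578]]
[[0.5082, 0.0482], [0.6937, 0.0167], [0.6726, -0.0989], [0.4878, -0.0658]]
0.1882 -9.6
0.1176 -100.3
0.1878 169.9
0.1159 79.8
```

```bash
cat >> h.py <<'E'
def topface(c,w,thr):
    x0,x1,y0,y1=w; p=c['pixels'].astype(int); m=np.zeros(p.shape[:2],np.uint8)
    q=p[y0:y1,x0:x1]; m[y0:y1,x0:x1]=(q[...,0]>thr)&(q[...,1]<.35*q[...,0])&(q[...,2]<.35*q[...,0])
    pts=np.argwhere(m)[:,::-1].astype(float); return pts
def face(c,w,thr,z):
    pts=topface(c,w,thr); ce=pts.mean(0); P=np.array([onz(c,*q,z)[:2] for q in pts])*1000
    return ce,cv2.minAreaRect(P.astype(np.float32))
def toolrows(dp,dR,o=None):
    "shift (world) and turn (world rotvec) -> tool axes normalised"
    o=o or bot.get_obs(); T=R.from_quat(o['tool_rot']); return (T.inv().apply(dp)/.5).round(4),(T.inv().apply(dR)/np.pi).round(4)
E
python3 - <<'E'
from h import *
import pickle
s=pickle.load(open('side0.pkl','rb'));t=pickle.load(open('top0.pkl','rb'))
ct,rt=face(t,(370,400,205,235),162,.138); cs,rs=face(s,(340,372,230,262),140,.138)
print(ct,rt,cs,rs); X,e=tri(t,ct,s,cs); print('cap top',X.round(4),e.round(4))
# green mat
h=lambda c:cv2.inRange(cv2.cvtColor(c['pixels'],cv2.COLOR_RGB2HSV),(60,120,60),(85,255,255))
print('green',tri(t,(221.6,222.8),s,(259.3,183.2)))
# reader hypothesised features
ux=np.array([np.cos(np.radians(-10)),np.sin(np.radians(-10)),0]);uy=np.array([-ux[1],ux[0],0]);O=np.array([.5955,-.0258,0]);z=np.array([0,0,1])
a=-np.sin(np.radians(35))*ux+np.cos(np.radians(35))*z; n=np.cos(np.radians(35))*ux+np.sin(np.radians(35))*z
p=O+.095*z
for nm,c in(('top',t),('side',s)):
    for k,v in {'panel_top_L':p+.018*a+.048*uy,'panel_top_R':p+.018*a-.048*uy,'foot R':p-.05*a-.048*uy,'pad18':p+.018*n,'pad38':p+.038*n,'pad28 topedgeL':p+.028*n+.015*a+.022*uy,'topR':p+.028*n+.015*a-.022*uy}.items(): print(nm,k,proj(c,v).round(1))
A=np.zeros((600,800,3),np.uint8)
A[:,:400]=cv2.resize(t['pixels'][165:225,275:315+0],(400,600),interpolation=cv2.INTER_NEAREST)
A[:,400:]=cv2.resize(s['pixels'][165:225,300:340],(400,600),interpolation=cv2.INTER_NEAREST)
cv2.imwrite('pics/pan.png',A[:,:,::-1])
E
```

```text
[386.44202899 219.83333333] ((504.022216796875, -298.3076477050781), (35.90299606323242, 34.722293853759766), 9.87536907196045) [355.24806202 240.89922481] ((504.0438232421875, -297.2413635253906), (37.52024459838867, 34.207420349121094), 11.106095314025879)
cap top [ 0.5039 -0.2978  0.1384] 0.0004
green (array([0.50413092, 0.23263663, 0.00540378]), np.float64(0.0013866463485808444))
top panel_top_L [281.  192.2]
top panel_top_R [311.4 197.4]
top foot R [313.5 187.6]
top pad18 [297.6 187.1]
top pad38 [298.4 181.4]
top pad28 topedgeL [290.3 185.2]
top topR [304.4 187.6]
side panel_top_L [313.8 179. ]
side panel_top_R [327.2 195.9]
side foot R [338.5 206. ]
side pad18 [327.6 186.1]
side pad38 [332.2 181.7]
side pad28 topedgeL [324.3 177.8]
side topR [330.6 185.5]
```

View pics/pan.png

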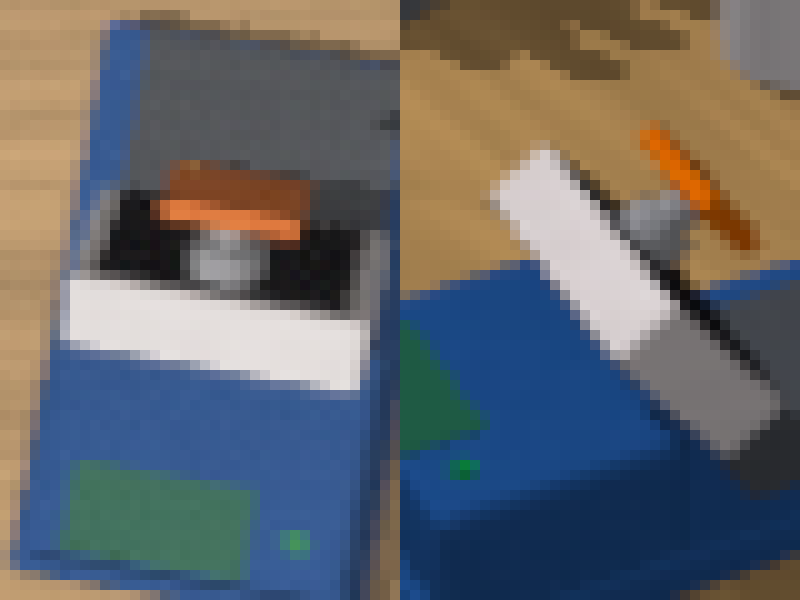

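The reader model matches both pictures: panel top edge seen at top (281.8,192)–(311.2,197.2), predicted (281,192.2)–(311.4,197.4). The pad stands about 28 mm out. The bottle axis is at (0.504,-0.298) with yaw about 10.5°, and the green mat centre is at (0.504,0.233).

```bash
cat > go.py <<'E'
import sys; from h import *
def to(x,y,z,ydir,lean=0,frac=1):
    "target TCP; ydir deg of tool y heading; lean: tool z tilted toward heading ydir (deg)"
    o=bot.get_obs(); h=np.radians(ydir); yv=np.array([np.cos(h),np.sin(h),0]); l=np.radians(lean); Z=np.array([0,0,1.])
    zt=np.sin(l)*yv-np.cos(l)*Z; yt=np.cos(l)*yv+np.sin(l)*Z; xt=np.cross(yt,zt)
    T=R.from_quat(o['tool_rot']); G=R.from_matrix(np.c_[xt,yt,zt]); d=np.array([x,y,z])-o['eef_pos']
    rv=(T.inv()*G).as_rotvec()
    print('shift',(T.inv().apply(d)/.5*frac).round(4),'turn',(rv/np.pi*frac).round(4),'len',np.linalg.norm(d).round(4),'deg',np.degrees(np.linalg.norm(rv)).round(1))
def st():
    o=bot.get_obs(); T=R.from_quat(o['tool_rot']).as_matrix()
    print('t',round(o['clock'],2),'p',np.round(o['eef_pos'],4),'y',T[:,1].round(3),'z',T[:,2].round(3),'F',np.round(o['ft_force'],2),'w',round(o['grip_width'],4),'g',round(o['grasp_force'],1),'q',np.round(o['joint_pos'],2))
if __name__=='__main__':
    st()
    if len(sys.argv)>1: to(*map(float,sys.argv[1:]))
E
python3 go.py .504 -.298 .20 10.5
```

```text
t 0.1 p [0.1935 0.4605 0.2555] y [ 0.387  0.922 -0.002] z [-0.001 -0.002 -1.   ] F [-0.99  0.02  0.47] w 0.0856 g 0.0 q [ 1.17  0.24  0.    1.34 -0.    1.57]
shift [-1.1602 -1.1577  0.1133] turn [-6.00e-04  3.00e-04  3.15e-01] len 0.8214 deg 56.7
```

```bash
python3 -m pendant '[-0.58,-0.58,0,0,0,0.315,1,-0.58,-0.58,0,0,0,0.315,1,-0.58,-0.58,0,0,0,0.315,1,-0.58,-0.58,0,0,0,0.315,1,-0.58,-0.58,0,0,0,0.315,1,-0.58,-0.58,0,0,0,0.315,1,-0.58,-0.58,0,0,0,0.315,1,-0.58,-0.58,0,0,0,0.315,1,-0.58,-0.58,0,0,0,0.315,1,-0.58,-0.58,0,0,0,0.315,1]'; python3 go.py .504 -.298 .20 10.5
```

```text
clock: 0.93
eef_pos: [0.3488, 0.0788, 0.2562]
tool_rot: [0.64, 0.769, -0.0, 0.0]
ft_force: [0.4, 1.1, -0.1]
grip_width: 0.0856
grasp_force: 0.0
t 0.93 p [0.3488 0.0788 0.2562] y [0.983 0.181 0.   ] z [ 0. -0. -1.] F [ 0.41  1.14 -0.08] w 0.0856 g 0.0 q [ 0.22 -0.04 -0.32  1.3  -0.    1.61]
shift [-0.7974  0.1687  0.1128] turn [ 0.      0.0001 -0.0003] len 0.4114 deg 0.1
```

```bash
python3 -m pendant '[-0.797,0.168,0.05,0,0,0,1,-0.797,0.168,0.05,0,0,0,1,-0.797,0.168,0.05,0,0,0,1,-0.797,0.168,0.05,0,0,0,1,-0.797,0.168,0.05,0,0,0,1,-0.797,0.168,0.05,0,0,0,1,-0.797,0.168,0.05,0,0,0,1,-0.797,0.168,0.05,0,0,0,1,-0.797,0.168,0.05,0,0,0,1,-0.797,0.168,0.05,0,0,0,1]' >/dev/null; python3 go.py .504 -.298 .13 10.5; python3 - <<'E'
from h import *
c=shot('top');d=shot('side')
A=np.zeros((400,800,3),np.uint8)
A[:,:400]=cv2.resize(c['pixels'][170:270,340:440],(400,400));A[:,400:]=cv2.resize(d['pixels'][180:280,305:405],(400,400))
cv2.imwrite('pics/hov.png',A[:,:,::-1])
E
```

```text
t 1.77 p [ 0.5042 -0.2981  0.2302] y [ 0.984  0.181 -0.001] z [-0.001  0.    -1.   ] F [1.01 0.34 0.43] w 0.0852 g 0.0 q [-0.53  0.42  0.2   1.34 -0.    0.86]
shift [ 3.000e-04 -2.000e-04  2.003e-01] turn [-0.0002 -0.0001 -0.0005] len 0.1002 deg 0.1
```

View pics/hov.png

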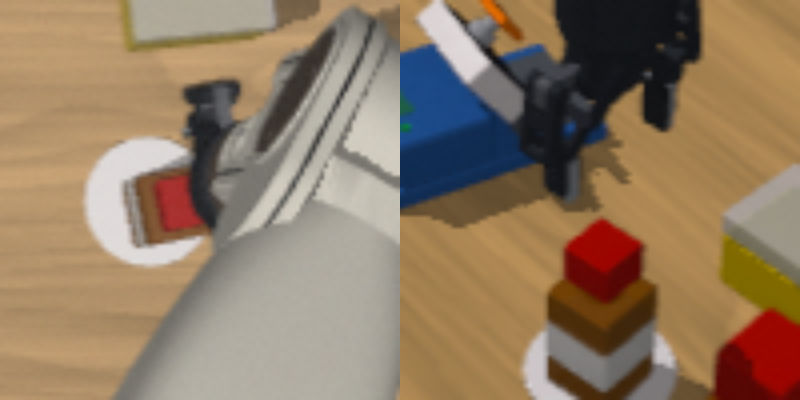

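The hover view shows the open fingers straddling the cap: side-crop fingers near (565,170) and (660,110), cap at (604,258). They are lined up with the cap's sides, so I descend and then close.

```bash
python3 -m pendant '[0,0,0.04,0,0,0,1,0,0,0.08,0,0,0,1,0,0,0.12,0,0,0,1,0,0,0.15,0,0,0,1,0,0,0.18,0,0,0,1,0,0,0.2,0,0,0,1,0,0,0.2,0,0,0,1,0,0,0.2,0,0,0,1,0,0,0.2,0,0,0,1,0,0,0.2,0,0,0,1]' >/dev/null; python3 go.py; python3 -m pendant '[0,0,0,0,0,0,0,0,0,0,0,0,0,0,0,0,0,0,0,0,0,0,0,0,0,0,0,0,0,0,0,0,0,0,0,0,0,0,0,0,0,0,0,0,0,0,0,0,0,0,0,0,0,0,0,0,0,0,0,0,0,0,0,0,0,0,0,0,0,0]'>/dev/null; python3 go.py
```

```text
t 2.7 p [ 0.5047 -0.2955  0.1326] y [0.983 0.182 0.002] z [ 0.002 -0.001 -1.   ] F [ 0.54  0.36 -0.09] w 0.0853 g 0.0 q [-0.53  0.48  0.03  1.11  0.    0.86]
t 3.53 p [ 0.5045 -0.2954  0.1319] y [0.983 0.182 0.001] z [ 0.001 -0.001 -1.   ] F [0.97 0.34 5.78] w 0.0392 g 61.5 q [-0.53  0.48  0.03  1.11  0.    0.86]
```

```bash
python3 -m pendant '[0,0,-0.02,0,0,0,0,0,0,-0.05,0,0,0,0,0,0,-0.09,0,0,0,0,0,0,-0.13,0,0,0,0,0,0,-0.18,0,0,0,0,0,0,-0.23,0,0,0,0,0,0,-0.28,0,0,0,0,0,0,-0.32,0,0,0,0,0,0,-0.34,0,0,0,0,0,0,-0.34,0,0,0,0]' >/dev/null; python3 go.py .6305 -.032 .30 -10 35
```

```text
t 4.37 p [ 0.5041 -0.2956  0.3036] y [0.983 0.182 0.002] z [ 0.002 -0.002 -1.   ] F [ 0.57 -0.87 -2.57] w 0.0391 g 61.2 q [-0.53  0.4   0.35  1.52 -0.    0.86]
shift [0.4723 0.3445 0.0069] turn [-0.1917 -0.0343  0.1105] len 0.2923 deg 40.3
```

```bash
python3 -m pendant '[0.03,0.02,0,-0.012,-0.002,0.007,0,0.08,0.058,0,-0.032,-0.006,0.019,0,0.14,0.102,0,-0.057,-0.01,0.033,0,0.2,0.146,0,-0.081,-0.015,0.047,0,0.26,0.19,0,-0.106,-0.019,0.061,0,0.32,0.233,0.005,-0.13,-0.023,0.075,0,0.38,0.277,0.005,-0.154,-0.028,0.089,0,0.43,0.314,0.005,-0.175,-0.031,0.101,0,0.46,0.335,0.007,-0.187,-0.033,0.108,0,0.472,0.344,0.007,-0.192,-0.034,0.11,0]' >/dev/null; python3 go.py .6305 -.032 .203 -10 35;sleep 0;  python3 -m pendant '[0,0,0,0,0,0,0,0,0,0,0,0,0,0,0,0,0,0,0,0,0,0,0,0,0,0,0,0,0,0,0,0,0,0,0,0,0,0,0,0,0,0,0,0,0,0,0,0,0,0,0,0,0,0,0,0,0,0,0,0,0,0,0,0,0,0,0,0,0,0]'>/dev/null; python3 go.py .6305 -.032 .203 -10 35
```

```text
t 5.2 p [ 0.6274 -0.0286  0.2934] y [ 0.812 -0.14   0.567] z [ 0.559 -0.094 -0.824] F [-0.18 -0.18 -3.11] w 0.0392 g 61.5 q [-0.    0.09 -0.26  0.63 -0.09  1.71]
shift [-0.0059 -0.0966  0.153 ] turn [-0.0025 -0.0013  0.0011] len 0.0905 deg 0.5
t 6.03 p [ 0.63   -0.0319  0.2978] y [ 0.808 -0.142  0.572] z [ 0.564 -0.097 -0.82 ] F [ 0.29  1.   -2.82] w 0.039 g 61.5 q [-0.01  0.09 -0.25  0.63 -0.09  1.71]
shift [-0.0004 -0.1078  0.1561] turn [-0.0005 -0.0008  0.0001] len 0.0948 deg 0.2
```

```bash
python3 -m pendant '[0,-0.005,0.008,0,0,0,0,0,-0.016,0.024,0,0,0,0,0,-0.03,0.044,0,0,0,0,0,-0.045,0.065,0,0,0,0,0,-0.06,0.086,0,0,0,0,0,-0.075,0.108,0,0,0,0,0,-0.088,0.128,0,0,0,0,0,-0.1,0.145,0,0,0,0,0,-0.108,0.156,0,0,0,0,0,-0.108,0.156,0,0,0,0]' >/dev/null; python3 go.py .6305 -.032 .203 -10 35; python3 - <<'E'
from h import *
c=shot('top');d=shot('side')
A=np.zeros((400,800,3),np.uint8)
A[:,:400]=cv2.resize(c['pixels'][140:240,250:350],(400,400));A[:,400:]=cv2.resize(d['pixels'][130:230,280:380],(400,400))
cv2.imwrite('pics/stand.png',A[:,:,::-1])
from go import st
ux=np.array([.9848,-.1736,0]);O=np.array([.5955,-.0258,0]);n=np.cos(np.radians(35))*ux+[0,0,np.sin(np.radians(35))]
F=[bot.get_obs()['ft_force'] for _ in range(3)];print(F,[f@n for f in F])
E
```

```text
t 6.87 p [ 0.629  -0.0316  0.2002] y [ 0.81  -0.142  0.569] z [ 0.56  -0.097 -0.823] F [-0.99  0.6  -3.26] w 0.0389 g 61.5 q [-0.01  0.18 -0.42  0.38 -0.09  1.71]
shift [-0.0003  0.0059 -0.0029] turn [-0.0019 -0.0007  0.0003] len 0.0033 deg 0.4
[array([ 0.40184105, -1.10544849, -2.97093007]), array([ 0.40184105, -1.10544849, -2.97093007]), array([ 0.40184105, -1.10544849, -2.97093007])] [np.float64(-1.2226898532820334), np.float64(-1.2226898532820334), np.float64(-1.2226898532820334)]
```

View pics/stand.png

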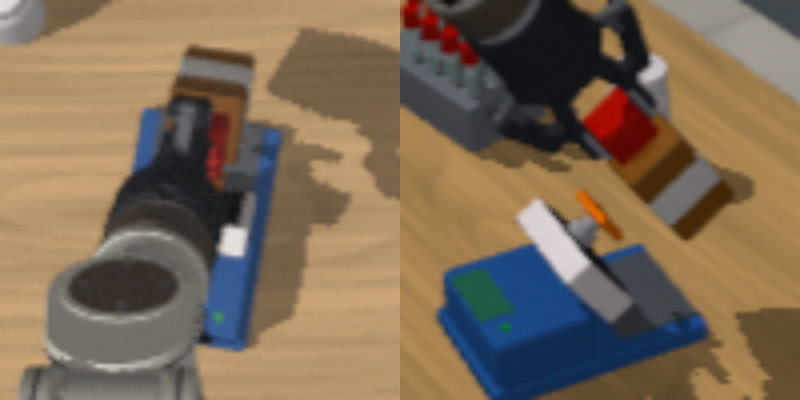

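The bottle leans parallel to the pad with a clear gap (side crop: pad at (600,215), bottle face at about (650,200)). I advance along -n in stages, averaging the force readings.

```bash
cat > f.py <<'E'
from h import *
from go import st
ux=np.array([.9848,-.1736,0]);uy=np.array([.1736,.9848,0]);Z=np.array([0,0,1.]);s,c=np.sin(np.radians(35)),np.cos(np.radians(35))
n=c*ux+s*Z;a=-s*ux+c*Z;P=np.array([.5955,-.0258,.095])
F=[];X=[];Q=[]
for i in range(8):
    bot.camera('side');o=bot.get_obs();F.append(o['ft_force']);X.append(o['eef_pos']);Q.append(o['ft_torque'])
F=np.array(F);X=np.mean(X,0)-P;T=R.from_quat(o['tool_rot']).as_matrix()
print('t',round(o['clock'],2),'Fn %.2f sd %.2f Fa %.2f Fy %.2f'%((F@n).mean(),(F@n).std(),(F@a).mean(),(F@uy).mean()),'Ty %.3f'%(np.mean(Q,0)@uy),'TCP n,a,y mm',(np.array([X@n,X@a,X@uy])*1000).round(1),'gapface',round((X@n)*1000-28,1),'lean',np.degrees(np.arccos(-T[2,2])).round(1))
E
python3 f.py; python3 -m pendant '[0,-0.005,0,0,0,0,0,0,-0.01,0,0,0,0,0,0,-0.015,0,0,0,0,0,0,-0.02,0,0,0,0,0,0,-0.025,0,0,0,0,0,0,-0.03,0,0,0,0,0,0,-0.035,0,0,0,0,0,0,-0.04,0,0,0,0,0,0,-0.044,0,0,0,0,0,0,-0.044,0,0,0,0]' >/dev/null; python3 f.py
```

```text
t 7.37 Fn -1.55 sd 0.60 Fa -2.30 Fy 0.31 Ty 0.984 TCP n,a,y mm [92.  68.6  0.3] gapface 64.0 lean 35.0
t 7.77 Fn -1.55 sd 0.47 Fa -2.41 Fy 0.03 Ty 1.007 TCP n,a,y mm [91.  68.2  0.2] gapface 63.0 lean 34.9schema error: expected a multiple of 7 numbers
```

```bash
python3 -m pendant '[0,-0.005,0,0,0,0,0, 0,-0.01,0,0,0,0,0, 0,-0.015,0,0,0,0,0, 0,-0.02,0,0,0,0,0, 0,-0.025,0,0,0,0,0, 0,-0.03,0,0,0,0,0, 0,-0.035,0,0,0,0,0, 0,-0.04,0,0,0,0,0, 0,-0.044,0,0,0,0,0, 0,-0.044,0,0,0,0,0]' >/dev/null; python3 f.py
```

```text
t 9.0 Fn -1.24 sd 0.50 Fa -2.23 Fy -0.17 Ty 0.981 TCP n,a,y mm [69.1 68.2  0.2] gapface 41.1 lean 34.9
```

Still free. I continue in 5 mm steps.

```bash
for i in 1; do python3 -m pendant '[0,-0.002,0,0,0,0,0, 0,-0.004,0,0,0,0,0, 0,-0.006,0,0,0,0,0, 0,-0.008,0,0,0,0,0, 0,-0.01,0,0,0,0,0, 0,-0.01,0,0,0,0,0, 0,-0.01,0,0,0,0,0, 0,-0.01,0,0,0,0,0, 0,-0.01,0,0,0,0,0, 0,-0.01,0,0,0,0,0]' >/dev/null; python3 f.py; done
```

```text
t 10.23 Fn -1.74 sd 0.72 Fa -2.41 Fy 0.14 Ty 1.004 TCP n,a,y mm [64.  68.1  0.2] gapface 36.0 lean 34.9
```

```bash
python3 -m pendant '[0,-0.002,0,0,0,0,0, 0,-0.004,0,0,0,0,0, 0,-0.006,0,0,0,0,0, 0,-0.008,0,0,0,0,0, 0,-0.01,0,0,0,0,0, 0,-0.01,0,0,0,0,0, 0,-0.01,0,0,0,0,0, 0,-0.01,0,0,0,0,0, 0,-0.01,0,0,0,0,0, 0,-0.01,0,0,0,0,0]' >/dev/null; python3 f.py
```

```text
t 11.47 Fn -0.77 sd 0.38 Fa -2.10 Fy 0.26 Ty 0.785 TCP n,a,y mm [59.1 68.2  0.2] gapface 31.1 lean 34.9
```

Contact has just begun: about 0.8–1 N, with a matching drop in torque. I press 4 mm more.

```bash
python3 -m pendant '[0,-0.002,0,0,0,0,0, 0,-0.004,0,0,0,0,0, 0,-0.006,0,0,0,0,0, 0,-0.008,0,0,0,0,0, 0,-0.008,0,0,0,0,0, 0,-0.008,0,0,0,0,0, 0,-0.008,0,0,0,0,0, 0,-0.008,0,0,0,0,0, 0,-0.008,0,0,0,0,0, 0,-0.008,0,0,0,0,0]' >/dev/null; python3 f.py; python3 - <<'E'
from h import *
c=shot('top');d=shot('side')
A=np.zeros((400,800,3),np.uint8)
A[:,:400]=cv2.resize(c['pixels'][140:240,250:350],(400,400));A[:,400:]=cv2.resize(d['pixels'][140:220,290:370],(400,400))
cv2.imwrite('pics/press.png',A[:,:,::-1])
E
```

```text
t 12.7 Fn 2.55 sd 0.45 Fa -3.03 Fy -0.38 Ty -0.145 TCP n,a,y mm [55.3 68.3  0.2] gapface 27.3 lean 34.9
```

View pics/press.png

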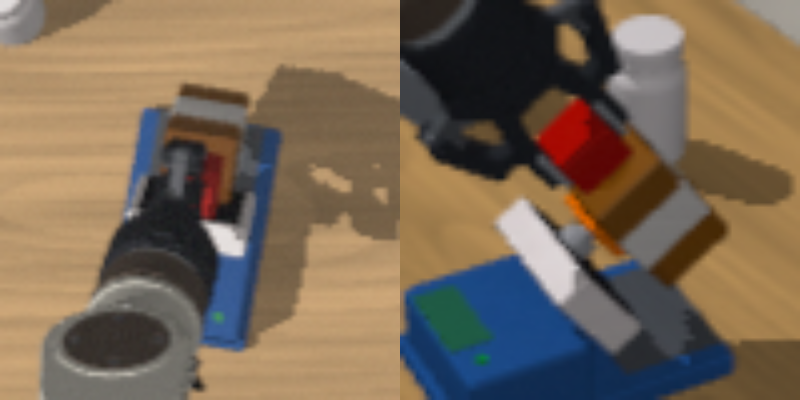

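The bottle's face lies flush on the orange pad (side crop (600,225)) at about 4–4.5 N. I press 0.5 mm more and hold for over 2 s.

```bash
python3 -m pendant '[0,-0.001,0,0,0,0,0, 0,-0.001,0,0,0,0,0, 0,-0.001,0,0,0,0,0, 0,-0.001,0,0,0,0,0, 0,-0.001,0,0,0,0,0, 0,-0.001,0,0,0,0,0, 0,-0.001,0,0,0,0,0, 0,-0.001,0,0,0,0,0, 0,-0.001,0,0,0,0,0, 0,-0.001,0,0,0,0,0]' >/dev/null; python3 f.py; python3 -m pendant '[0,0,0,0,0,0,0, 0,0,0,0,0,0,0, 0,0,0,0,0,0,0, 0,0,0,0,0,0,0, 0,0,0,0,0,0,0, 0,0,0,0,0,0,0, 0,0,0,0,0,0,0, 0,0,0,0,0,0,0, 0,0,0,0,0,0,0, 0,0,0,0,0,0,0]' >/dev/null; python3 f.py
```

```text
t 14.03 Fn 3.61 sd 0.49 Fa -0.99 Fy 0.06 Ty -0.270 TCP n,a,y mm [54.6 68.2  0.2] gapface 26.6 lean 34.9
t 15.27 Fn 3.58 sd 0.54 Fa -0.07 Fy -0.07 Ty -0.262 TCP n,a,y mm [54.5 68.2  0.2] gapface 26.5 lean 34.9
```

Held for more than 3 s at about 5.1 N. Now I retreat along +n, then rise.

```bash
python3 -m pendant '[0,0.006,0,0,0,0,0, 0,0.016,0,0,0,0,0, 0,0.03,0,0,0,0,0, 0,0.045,0,0,0,0,0, 0,0.06,0,0,0,0,0, 0,0.075,-0.01,0,0,0,0, 0,0.09,-0.03,0,0,0,0, 0,0.11,-0.055,0,0,0,0, 0,0.125,-0.08,0,0,0,0, 0,0.13,-0.09,0,0,0,0]' >/dev/null; python3 f.py; python3 go.py .504 .233 .30 -10 0
```

```text
t 16.5 Fn -1.59 sd 0.62 Fa -2.05 Fy 0.19 Ty 0.986 TCP n,a,y mm [1.192e+02 1.130e+02 1.000e-01] gapface 91.2 lean 34.8
t 16.5 p [ 0.6274 -0.0314  0.2546] y [ 0.809 -0.142  0.57 ] z [ 0.562 -0.097 -0.821] F [ 0.01  0.58 -3.16] w 0.0392 g 61.6 q [-0.01  0.12 -0.33  0.52 -0.09  1.71]
shift [ 0.4786 -0.2229 -0.2645] turn [ 0.1932 -0.0006  0.0004] len 0.2953 deg 34.8
```

```bash
python3 -m pendant '[0,0.02,-0.03,0,0,0,0, 0,0.05,-0.075,0,0,0,0, 0.05,0.04,-0.1,0.01,0,0,0, 0.1,0.02,-0.12,0.03,0,0,0, 0.16,-0.01,-0.14,0.055,0,0,0, 0.22,-0.04,-0.16,0.08,0,0,0, 0.28,-0.08,-0.18,0.105,0,0,0, 0.34,-0.12,-0.2,0.13,0,0,0, 0.4,-0.16,-0.23,0.155,0,0,0, 0.44,-0.19,-0.25,0.175,0,0,0]' >/dev/null; python3 go.py .504 .233 .25 -10 0
```

```text
t 17.33 p [0.5179 0.2139 0.3045] y [ 0.984 -0.17   0.056] z [ 0.056 -0.007 -0.998] F [ 0.27 -0.04 -3.53] w 0.0394 g 61.7 q [ 0.41  0.31  0.22  1.43 -0.03  2.15]
shift [ 0.0325 -0.0399  0.107 ] turn [ 0.0178 -0.0009  0.0011] len 0.0593 deg 3.2
```

```bash
python3 -m pendant '[0,0,0.01,0,0,0,0, 0,0,0.02,0,0,0,0, 0,0,0.04,0,0,0,0, 0,0,0.06,0,0,0,0, 0,0,0.08,0,0,0,0, 0,0,0.1,0,0,0,0, 0,0,0.11,0,0,0,0, 0,0,0.11,0,0,0,0, 0,0,0.11,0,0,0,0, 0,0,0.11,0,0,0,0]' >/dev/null; python3 go.py .504 .233 .18 -10 0
```

```text
t 18.17 p [0.5223 0.2104 0.2503] y [ 0.983 -0.172  0.061] z [ 0.06  -0.008 -0.998] F [-0.49  0.81 -3.6 ] w 0.039 g 61.7 q [ 0.4   0.33  0.11  1.3  -0.03  2.14]
shift [ 0.0379 -0.0522  0.1379] turn [ 0.0193 -0.0008  0.0004] len 0.0761 deg 3.5
```

Centre over the mat, straighten up and descend to TCP z 0.18 (contact is expected near 0.132), then check the bottle from both cameras.

```bash
python3 -m pendant '[0.01,-0.013,0.01,0.005,0,0,0, 0.02,-0.026,0.025,0.01,0,0,0, 0.03,-0.04,0.045,0.015,0,0,0, 0.038,-0.052,0.07,0.019,0,0,0, 0.038,-0.052,0.095,0.019,0,0,0, 0.038,-0.052,0.115,0.019,0,0,0, 0.038,-0.052,0.13,0.019,0,0,0, 0.038,-0.052,0.138,0.019,0,0,0, 0.038,-0.052,0.138,0.019,0,0,0, 0.038,-0.052,0.138,0.019,0,0,0]' >/dev/null; python3 go.py .504 .233 .135 -10 0;  python3 - <<'E'
from h import *
c=shot('top');d=shot('side')
A=np.zeros((400,800,3),np.uint8)
A[:,:400]=cv2.resize(c['pixels'][170:270,170:270],(400,400));A[:,400:]=cv2.resize(d['pixels'][110:210,210:310],(400,400))
cv2.imwrite('pics/over.png',A[:,:,::-1])
# predicted body: base corners / shoulder corners for upright bottle at base z=.052
for nm,v in (('base axis',(.504,.233,.052)),('shoulder axis',(.504,.233,.144)),('mat',(.504,.233,.004))):
    print(nm,(proj(d,v)-[210,110])*4+[400,0],(proj(c,v)-[170,170])*4)
for k in range(4):
    th=np.radians(-10+45+90*k);v=np.array([.504+.0396*np.cos(th),.233+.0396*np.sin(th),.052]);print('corner',((proj(d,v)-[210,110])*4+[400,0]).round(),((proj(d,v+[0,0,.092])-[210,110])*4+[400,0]).round())
E
```

```text
t 19.0 p [0.5037 0.233  0.1793] y [ 0.985 -0.172 -0.   ] z [ 0.     0.002 -1.   ] F [ 0.47  0.57 -2.55] w 0.039 g 61.8 q [0.43 0.39 0.01 1.19 0.   2.18]
shift [-0.0001  0.0006  0.0887] turn [-0.0001 -0.0005  0.0005] len 0.0443 deg 0.1
base axis [592.37459347 250.04636646] [191.88884558 209.19478419]
shoulder axis [581.49176402 161.65292329] [161.75289322 202.83940019]
mat [597.81104003 293.89121643] [205.9401832  212.15491324]
corner [611. 224.] [601. 136.]
corner [551. 242.] [539. 154.]
corner [573. 277.] [561. 188.]
corner [634. 258.] [625. 170.]
```

View pics/over.png

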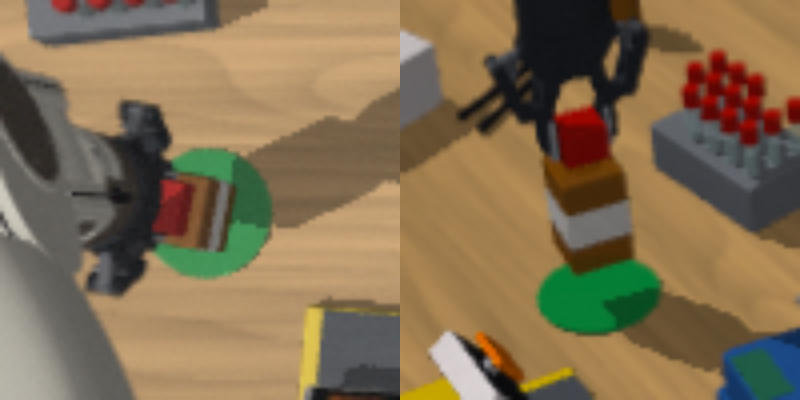

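The bottle hangs above the green mat's centre (side crop: base about (577,271), mat (600,295)). I enlarge to check for tilt before setting down.

```bash
python3 - <<'E'
from h import *
c=shot('top');d=shot('side')
A=np.zeros((600,800,3),np.uint8)
A[:,:400]=cv2.resize(d['pixels'][130:184,237:273],(400,600),interpolation=2)
A[:400,400:]=cv2.resize(c['pixels'][205:240,205:240],(400,400),interpolation=2)
for k in range(4):
    th=np.radians(-10+45+90*k);v=np.array([.504+.0396*np.cos(th),.233+.0396*np.sin(th),.052])
    f=lambda v:tuple(int(x) for x in ((proj(d,v)+.5-[237,130])*11.11)); g=lambda v:tuple(int(x) for x in ((proj(c,v)+.5-[205,205])*11.43+[400,0]))
    w=v+[0,0,.092]
    for q in(f,g): cv2.line(A,q(v),q(w),(0,255,255),1); cv2.circle(A,q(v),3,(0,255,255),1)
cv2.imwrite('pics/tilt.png',A[:,:,::-1])
E
```

```text
(no output)
```

View pics/tilt.png

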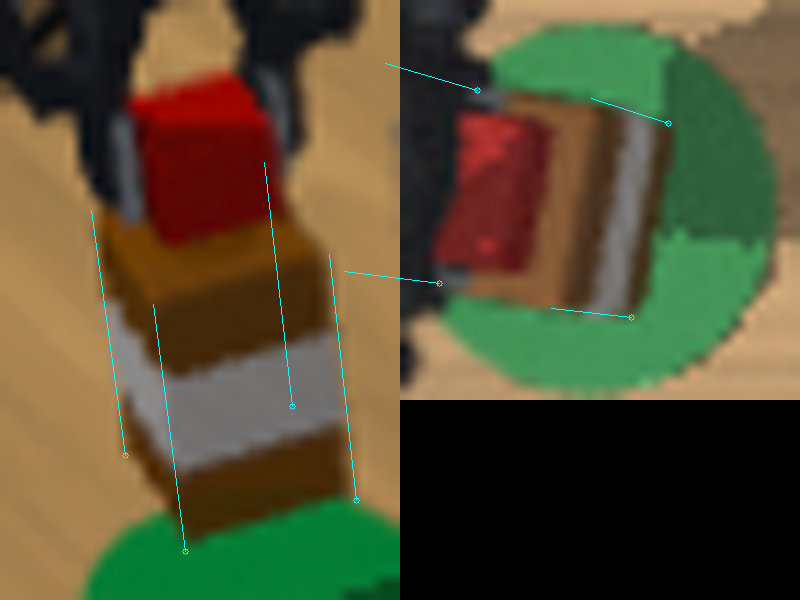

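The bottle is upright to about 1° and matches the predicted corners at (185,545) and (355,500), so it is centred. I lower gently.

```bash
python3 -m pendant '[0,0,0.008,0,0,0,0, 0,0,0.018,0,0,0,0, 0,0,0.028,0,0,0,0, 0,0,0.038,0,0,0,0, 0,0,0.048,0,0,0,0, 0,0,0.058,0,0,0,0, 0,0,0.066,0,0,0,0, 0,0,0.072,0,0,0,0, 0,0,0.076,0,0,0,0, 0,0,0.08,0,0,0,0]' >/dev/null; python3 f.py;python3 go.py; python3 -m pendant '[0,0,0.002,0,0,0,0, 0,0,0.004,0,0,0,0, 0,0,0.006,0,0,0,0, 0,0,0.008,0,0,0,0, 0,0,0.01,0,0,0,0, 0,0,0.011,0,0,0,0, 0,0,0.012,0,0,0,0, 0,0,0.012,0,0,0,0, 0,0,0.012,0,0,0,0, 0,0,0.012,0,0,0,0]' >/dev/null; python3 go.py
```

```text
t 20.43 Fn -1.85 sd 0.58 Fa -2.10 Fy 0.17 Ty -0.001 TCP n,a,y mm [-85.3 114.  239.1] gapface -113.3 lean 0.1
t 20.43 p [0.5038 0.2332 0.1396] y [ 0.985 -0.172  0.   ] z [ 0.001  0.002 -1.   ] F [ 0.48 -0.06 -2.05] w 0.0391 g 61.9 q [ 0.43  0.42 -0.05  1.1   0.    2.18]
t 21.27 p [0.5037 0.2332 0.1334] y [ 0.985 -0.172  0.   ] z [ 0.     0.002 -1.   ] F [-0.28 -0.53 -3.34] w 0.0392 g 61.9 q [ 0.43  0.43 -0.06  1.08  0.    2.18]
```

Not touching yet (Fz still about -2.8). Slower still.

```bash
python3 -m pendant '[0,0,0.001,0,0,0,0, 0,0,0.002,0,0,0,0, 0,0,0.003,0,0,0,0, 0,0,0.004,0,0,0,0, 0,0,0.004,0,0,0,0, 0,0,0.004,0,0,0,0, 0,0,0.004,0,0,0,0, 0,0,0.004,0,0,0,0, 0,0,0.004,0,0,0,0, 0,0,0.004,0,0,0,0]' >/dev/null; python3 go.py;  python3 f.py
```

```text
t 22.1 p [0.5038 0.2333 0.1318] y [ 0.985 -0.172  0.   ] z [ 0.001  0.002 -1.   ] F [-1.84  0.82  3.96] w 0.039 g 62.9 q [ 0.43  0.43 -0.06  1.08  0.    2.18]
t 22.5 Fn 1.96 sd 0.45 Fa 5.06 Fy -0.03 Ty 0.682 TCP n,a,y mm [-89.7 107.7 239.3] gapface -117.7 lean 0.1
```

The bottle is on the mat with about 8 N contact. Now I open, then rise straight up.

```bash
python3 -m pendant '[0,0,0,0,0,0,0.6, 0,0,0,0,0,0,0.8, 0,0,0,0,0,0,1, 0,0,0,0,0,0,1, 0,0,0,0,0,0,1, 0,0,0,0,0,0,1, 0,0,0,0,0,0,1, 0,0,0,0,0,0,1, 0,0,0,0,0,0,1, 0,0,0,0,0,0,1]' >/dev/null; python3 go.py; python3 -m pendant '[0,0,-0.02,0,0,0,1, 0,0,-0.05,0,0,0,1, 0,0,-0.1,0,0,0,1, 0,0,-0.15,0,0,0,1, 0,0,-0.2,0,0,0,1, 0,0,-0.25,0,0,0,1, 0,0,-0.3,0,0,0,1, 0,0,-0.3,0,0,0,1, 0,0,-0.3,0,0,0,1, 0,0,-0.3,0,0,0,1]' >/dev/null; python3 go.py; python3 - <<'E'
from h import *
c=shot('top');d=shot('side')
A=np.zeros((400,800,3),np.uint8)
A[:,:400]=cv2.resize(c['pixels'][170:270,170:270],(400,400));A[:,400:]=cv2.resize(d['pixels'][110:210,210:310],(400,400))
cv2.imwrite('pics/end.png',A[:,:,::-1])
E
```

```text
t 23.33 p [0.5037 0.2331 0.1314] y [ 0.985 -0.172  0.   ] z [ 0.     0.002 -1.   ] F [-0.54  0.2   0.26] w 0.0855 g 0.0 q [ 0.43  0.43 -0.06  1.08  0.    2.18]
t 24.17 p [0.5034 0.2328 0.2814] y [ 0.985 -0.172 -0.   ] z [ 0.     0.002 -1.   ] F [-0.2   0.7  -0.49] w 0.0854 g 0.0 q [0.43 0.34 0.21 1.44 0.   2.18]
```

View pics/end.png

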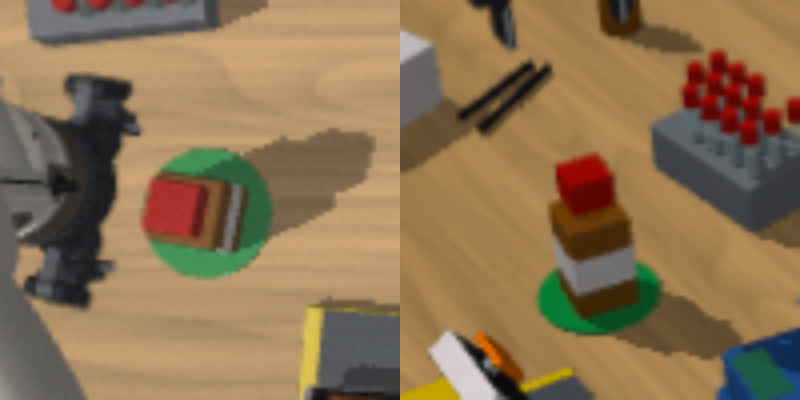

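The bottle stands upright in the middle of the green mat (side crop (597,290)), and the gripper is clear above it. I hand the job in.

```bash
python3 -c "from workcell import bot; print(bot.job_done())"
```

```text
the job is handed in; nothing more can be done
None
```

I pressed the bottle flush on the reader pad at about 5 N for over 3 s, then stood it upright on the middle of the green mat, released it, and handed the job in at about 24 s; no verdict was returned.

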